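# Load the slotted weight onto the curing press of a ceramics repair bench

## Task

The mended dish on the press needs more load while its glue cures. Take the loose slotted weight (not the drilled one, which has only a round hole: leave that where it lies), slide it sideways onto the press's stem under the cap and let it rest flat and centred on the weight already there, its slot pointing the opposite way to the slot of that lower weight. Do not drag the lower weight out of place.

Things in the scene. Friction and masses are not known exactly. Their poses are not given: they have to be found in the camera images.
- stem_foot (a point): Fixed press: 160 mm square plywood board, on it an upturned white dish (136 mm wide, red seams), a round aluminium foot plate 76 mm wide and a vertical bright steel stem, 8 mm thick. Point: on the stem's axis at the plate's top face, 43 mm above the bench. The stem is bare for 53 mm above it, then has a cap 22 mm wide, 6 mm high (top 59 mm above the point). z up; x, y mean nothing.
- fitted_slot (a point): Lower weight, lying loose round the stem on the foot plate: dark steel disc 60 mm across, 14 mm thick (top face 14 mm above stem_foot, cap's underside 39 mm above that), with a slot from rim to centre. Point: middle of the slot's mouth, on the rim, half-way up. x points from the disc's centre out through the mouth, z up; the centre is 30 mm from here along -x.
- slotted_centre (a point): Loose slotted weight, lying flat on the bench: dark steel disc 60 mm across, 20 mm thick, about 0.36 kg. Point: its centre, 10 mm above its underside. x points from the centre out through the slot's mouth, z up. The slot, cut right through, is 16 mm wide from x = -8 to 13 mm, then flares to 24 mm at the rim. Rim free to grip at +y and -y. The slot is narrower than the stem's cap.
- drilled_centre (a point): Bystander, to be left where it lies: dark steel disc 60 mm across and 20 mm thick like the slotted weight, but with only a 16 mm round hole in the middle and no slot. Point: its centre, half-way up.
Mind the look-alikes: they are no part of the job. What is shaped like the part that bears slotted_centre but green or red is not meant.

How it is judged:
At the end, for the whole second after the job is handed in: The slotted weight lies at rest and flat (6 degrees) on the lower weight, its centre within 10 mm of the stem's axis and its slot opposite to the lower slot (about 45 degrees); the lower weight's slot mouth and the drilled weight are within 20 mm of where they were (horizontal distance between slotted_centre and stem_foot below 0.01 m and z of slotted_centre in the frame of stem_foot between 0.02 and 0.028 m and angle between slotted_centre's own z axis and vertical below 0.1 rad and x of fitted_slot in the frame of slotted_centre below -0.011 m and linear speed of slotted_weight below 0.02 m/s and distance of each of fitted_slot, drilled_centre from where it was at the start of the episode below 0.02 m); the robot touches nothing.
It fails at once if the drilled weight is picked up or pushed away (distance of drilled_centre from where it was at the start of the episode above 0.03 m).
It fails at once if the lower weight is dragged out of place (distance of fitted_slot from where it was at the start of the episode above 0.03 m).
It also fails if it takes over 42 s, if anything falls off the work surface, if the arm or the gripper's body presses on something with over 40 N, if the wrist force passes 120 N, or if a joint passes its speed limit or range.

## Robot

A 6-joint arm with a two-finger parallel gripper is mounted at the origin on the work surface. World frame = base frame: x ahead of the robot, y to its left, z up, the work surface at z = 0. Lengths are in m, angles in rad, forces in N, time in s.
With the tool pointing down it reaches from about 0.425 to 0.95 m from the base axis. Payload 3.5 kg.
Tool frame: the origin (TCP) lies at the very end of the fingers, on their centre line; the grasp point (between the pads) lies 19 mm behind it; z points along the fingers, y is the direction in which the jaws open and shut (so a half turn about z gives the same grasp; the last joint's range is limited). The gripper opens to 85 mm and grips with 20 to 120 N. Pads are 22 mm wide; open, the fingers measure 114 mm over their backs; the gripper's body (76 mm by 85 mm) begins 54 mm behind the grasp point. The pads swing forward as they close: fully open they stand 13 mm farther back than shut.
Start: joints at [0.969, 0.286, 1.577, -0, 1.279, -0.15], TCP at [0.295, 0.607, 0.231] pointing down, gripper open.
Joint ranges: [-2.77, 2.77], [-0.9, 2.22], [0.21, 2.48], [-1.53, 4.67], [0.24, 2.81], [-2.84, 2.84]. Speed limits (rad/s): [2.79, 2.79, 3.14, 3.14, 3.14, 3.14].

## Interface

Orientations are given as a unit quaternion [x, y, z, w].
In Python, from plant import get_state, vision, ctrl, cut_out gives the robot as it stands.
- The arm moves only by the tool jog_arm, never from a script. Its argument "commands" is text: rows parted by semicolons, each of 6 numbers parted by spaces: the shift along the world's x, y, z in m, then the turn, a rotation vector about the world's x, y, z in rad. A call has 1 to 20 rows; each row is the pose to reach, as a shift and turn from the pose commanded when the call began; what a row does not reach only later rows make up. A row lasts 1/8 s, in which the tool goes at most 62.5 mm and 10.7 degrees, less where a joint would pass 70% of its speed; a pose out of reach is approached as far as the arm can. A call with a gripper value outside its range is refused whole. "gripper" is the opening in per cent of the stroke, from 0 (shut) to 100 (fully open), set as the call begins (left out, the last holds). The fingers move at their own pace and stop on an object; "grip_force" is the grip in N (left out, the last holds). Time passes only in rows, so rows that repeat a pose let the fingers close. It gives the time, the measured TCP pose, the force and the opening at its end, in the units of the state.
- get_state(): the state, without advancing time (a new reading comes with each control period).
- vision.read_camera(name): name is "side" or "top"; returns a dict with "frame" (420x560x3 uint8, red, green, blue), "z_map" (420x560 float32, m along the optical axis (not along the pixel's ray), 0 where there is no reading), "fx", "fy", "cx", "cy" (pixels), "D" ([k1, k2, p1, p2, k3] as OpenCV has them; the pictures are not rectified), "R" (3x3) and "t" (3): a world point X has camera coordinates R X + t. Camera axes: x right, y down, z forward; pixel columns grow to the right and rows downward; lengths in m; the calibration is good to about 2 mm. A picture is of the moment at which its call begins.
- ctrl.sign_off(): hands the job in, once; it reports no verdict.
Trained networks look in the newest picture that a camera, given by its name, has taken for a name from the list of things; names that differ only in an ending like _2 or _b are one class to them, and where a whole thing is asked for, a point or a joint stands for the part that bears it (a point fixed in the world has none). Each returns a list of dicts, best first, with "conf" (0 to 1); they miss things now and then, are a little off and sometimes report something else, mostly with a low value. They report only what shows in the picture. A call takes as long as a camera call. They do not tell look-alikes from the thing itself.
- cut_out(camera, query): "pixels" (420x560 bool, what is visible of it) and "box" ([centre column, centre row, width, height] in pixels, round what is visible of it).
The state is a dict: "time": time; "qpos": joint angles; "dq": joint speeds; "joint_efforts": joint torques, N m; "eef_pos": TCP position; "tcp_rot": TCP orientation; "contact_force": force on the tool from outside, world axes, zero at the start; "wrist_torque": the same for the moment, N m; "opening": opening from 0.0 (shut) to 1.0 (fully open).
Only numpy, scipy, OpenCV 4.12 (cv2) and the standard library are available. Lean on these libraries where they do the work, as an engineer would, in place of code of your own. Each camera call takes 0.05 s, during which the arm holds its last target.

## Working session

There is one attempt and no reset: what is moved stays moved. The work goes in short steps, Python scripts to look and compute and a tool call to move; the robot and the scene stay as the last step left them, time stands still between calls to the robot, and variables do not carry over. Pictures are saved under pics/ and viewed, and the job is handed in when it is done.

Besides the shell and the picture viewer there is one more tool, called after "Request:" by a JSON object that holds its "api" and its "payload", one argument or row to a line. jog_arm: Moves the arm, as the interface text tells. Its arguments: {"type":"object","properties":{"commands":{"type":"string"},"gripper":{"type":"number"},"grip_force":{"type":"number"}},"required":["commands"]}

```bash
mkdir -p pics; ls
cat > h.py <<'E'
import numpy as np,cv2,pickle
from plant import get_state, vision, ctrl, cut_out
def snap(n,tag):
    c=vision.read_camera(n); cv2.imwrite(f'pics/{tag}.png',c['frame'][:,:,::-1]); pickle.dump(c,open(f'pics/{tag}.pkl','wb')); return c
def world(c,uv,z=None):
    uv=np.asarray(uv,float).reshape(-1,2)
    K=np.array([[c['fx'],0,c['cx']],[0,c['fy'],c['cy']],[0,0,1]])
    n=cv2.undistortPoints(uv.reshape(-1,1,2),K,np.array(c['D'])).reshape(-1,2)
    r=np.c_[n,np.ones(len(n))]; R=np.array(c['R']);t=np.array(c['t'])
    C=-R.T@t; d=r@R
    if z is None:
        Z=np.array([c['z_map'][int(round(v)),int(round(u))] for u,v in uv])
        P=C+d*Z[:,None]; P[Z==0]=np.nan; return P
    return C+d*((z-C[2])/d[:,2])[:,None]
def proj(c,X):
    K=np.array([[c['fx'],0,c['cx']],[0,c['fy'],c['cy']],[0,0,1]])
    return cv2.projectPoints(np.asarray(X,float).reshape(-1,1,3),cv2.Rodrigues(np.array(c['R']))[0],np.array(c['t'],float),K,np.array(c['D']))[0].reshape(-1,2)
E
python3 - <<'E'
from h import *
for n in('top','side'):
    c=snap(n,n+'0'); R=np.array(c['R']); print(n,-R.T@c['t'],R[2],c['fx'])
    for q in('slotted_centre','fitted_slot','drilled_centre'):
        for o in cut_out(n,q): print(q,o['conf'],o['box'],world(c,[o['box'][:2]]))
s=get_state();print(s['time'],s['eef_pos'],s['tcp_rot'],s['contact_force'])
E
```

```text
pics
top [0.34122416 0.02787296 0.97660963] [ 0.18266578 -0.01009157 -0.98312327] 469.9449600927577
slotted_centre 0.88 [181.6, 274.7, 33.3, 31.8] [[ 0.38100905  0.20711282 -0.00263089]]
slotted_centre 0.85 [122.9, 245.2, 31.8, 30.7] [[0.43708958 0.32470593 0.01876366]]
slotted_centre 0.79 [177.3, 222.6, 30.7, 31.9] [[ 0.4887251   0.222033   -0.00094998]]
fitted_slot 0.86 [292.9, 192.9, 25.9, 32.7] [[ 0.53576033 -0.01447385  0.10007819]]
drilled_centre 0.74 [384.2, 200.9, 28.5, 25.8] [[ 0.54564455 -0.21397096 -0.002573  ]]
side [ 0.40076479 -0.56949737  0.7562165 ] [ 0.10852841  0.65192715 -0.7504749 ] 405.3316897122336
slotted_centre 0.88 [263.1, 160.6, 24.4, 22.9] [[0.49556607 0.23032081 0.00521797]]
slotted_centre 0.8 [222.7, 170.6, 17.3, 19.1] [[0.38538107 0.18878901 0.0224474 ]]
slotted_centre 0.68 [239.4, 139.3, 24.4, 12.3] [[0.43910085 0.30874657 0.02096456]]
fitted_slot 0.73 [300.9, 219.7, 26.5, 22.8] [[ 0.54713883 -0.02639267  0.05858267]]
drilled_centre 0.88 [314.1, 309.0, 31.2, 34.6] [[ 0.5424071  -0.21264623  0.00058775]]
0.4 [0.29462963 0.60718758 0.23111602] [ 2.23998294e-01  9.74589522e-01 -1.61177043e-04 -5.26958653e-05] [ 0.56900651  0.25964458 -0.1309548 ]
```

Run:
```python
import cv2
a=cv2.imread('pics/top0.png');b=cv2.imread('pics/side0.png')
cv2.imwrite('pics/a1.png',cv2.resize(a[130:330,80:430],None,fx=2.28,fy=2.28,interpolation=cv2.INTER_CUBIC))
cv2.imwrite('pics/b1.png',cv2.resize(b[100:350,180:400],None,fx=2.4,fy=2.4,interpolation=cv2.INTER_CUBIC))
```

```text
(no output)
```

View pics/top0.png

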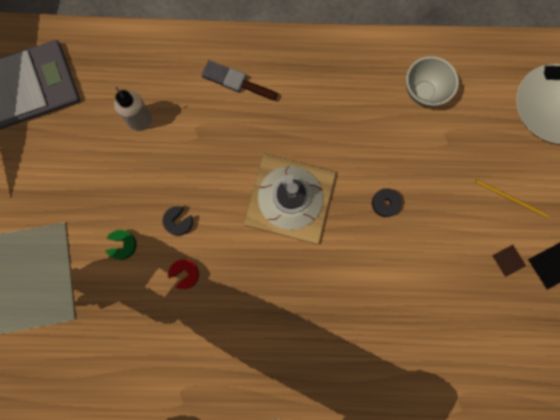

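View pics/a1.png

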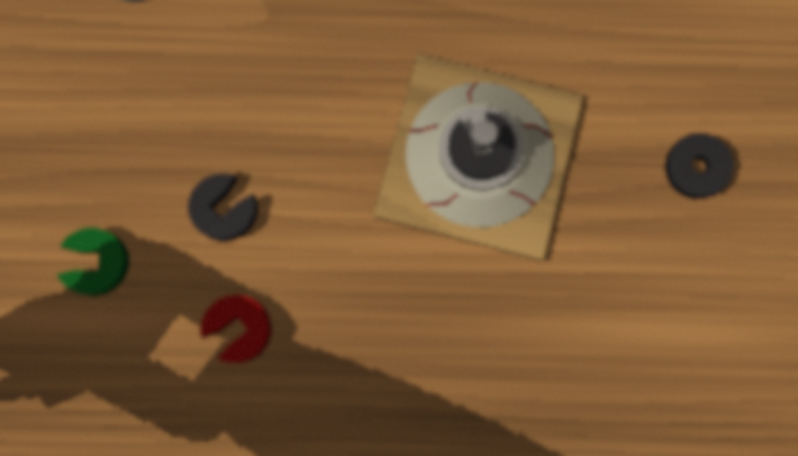

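View pics/b1.png

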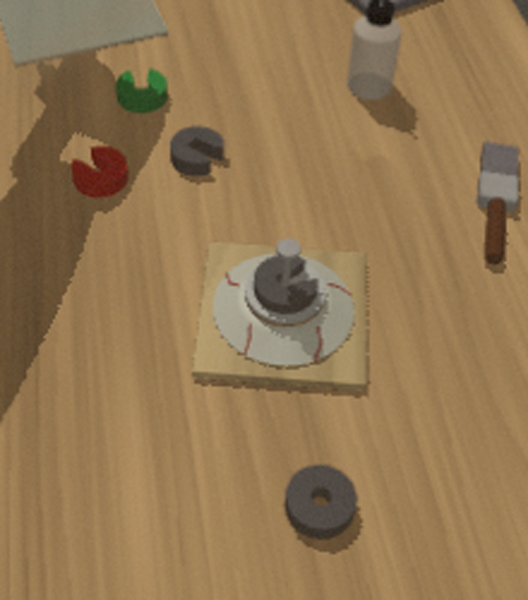

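Top view: the dark slotted weight is at about (178,221), its slot pointing up-right. Green and red copies are at (122,245) and (182,274), the press at (292,195) and the drilled weight at (387,203). The next step is precise fits.

Run:
```python
from h import *
T=pickle.load(open('pics/top0.pkl','rb'));S=pickle.load(open('pics/side0.pkl','rb'))
def crop(c,u,v,r,k):
    return cv2.resize(c['frame'][v-r:v+r,u-r:u+r,::-1],None,fx=k,fy=k,interpolation=cv2.INTER_NEAREST)
im=[crop(T,178,222,24,8),crop(T,292,193,24,8),crop(S,263,160,24,8),crop(S,299,218,24,8)]
cv2.imwrite('pics/z.png',cv2.resize(np.vstack([np.hstack(im[:2]),np.hstack(im[2:])]),(600,600)))
```

```text
(no output)
```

View pics/z.png

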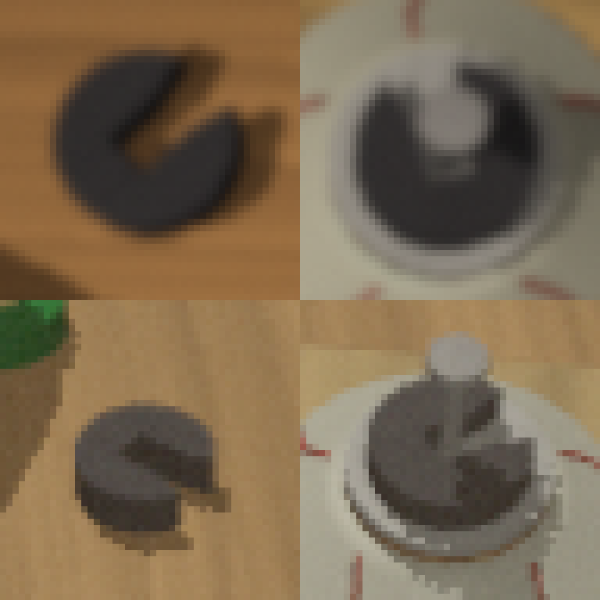

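```bash
cat > fit.py <<'E'
from h import *
from scipy.optimize import minimize
def slot_poly(x,y,th,z):
    # outline of disc r30 with slot, rounded not; local
    a0=np.arcsin(12/30.); a=np.linspace(a0,2*np.pi-a0,80)
    P=np.c_[30*np.cos(a),30*np.sin(a)]
    P=np.vstack([P,[[13,-8],[-8,-8],[-8,8],[13,8]]])/1000
    R=np.array([[np.cos(th),-np.sin(th)],[np.sin(th),np.cos(th)]])
    return np.c_[P@R.T+[x,y],np.full(len(P),z)]
def circ(x,y,r,z): a=np.linspace(0,2*np.pi,60); return np.c_[x+r*np.cos(a),y+r*np.sin(a),np.full(60,z)]
def fill(m,c,P,box,k,val=1):
    q=((proj(c,P)-box[:2]+.5)*k-.5); cv2.fillPoly(m,[np.round(q*16).astype(np.int32)],val,shift=4)
def hull(m,c,Ps,box,k,val):
    q=np.vstack([((proj(c,P)-box[:2]+.5)*k-.5) for P in Ps]).astype(np.float32); h=cv2.convexHull(q); cv2.fillPoly(m,[np.round(h*16).astype(np.int32)],val,shift=4)
def render(c,box,p,z0,h,k=5,stem=None):
    m=np.zeros((box[3]*k,box[2]*k),np.float32)
    for z in np.linspace(z0,z0+h,8): fill(m,c,slot_poly(*p,z),box,k)
    m=cv2.resize(m,(box[2],box[3]),interpolation=cv2.INTER_AREA)
    return cv2.GaussianBlur(m,(0,0),0.7)
def fit(c,p0,z0,h,dark,box,ign=None):
    d=dark[box[1]:box[1]+box[3],box[0]:box[0]+box[2]].astype(np.float32)
    w=np.ones_like(d) if ign is None else 1-ign
    f=lambda p:float((w*(render(c,box,p,z0,h)-d)**2).sum())
    best=None
    for dth in(-.5,0,.5):
        r=minimize(f,[p0[0],p0[1],p0[2]+dth],method='Nelder-Mead',options=dict(initial_simplex=np.array([[p0[0],p0[1],p0[2]+dth]]+[[p0[0]+.006*(i==0),p0[1]+.006*(i==1),p0[2]+dth+.25*(i==2)] for i in range(3)]),xatol=1e-4,fatol=1e-2))
        if best is None or r.fun<best.fun: best=r
    return best
def darkness(c,lo,hi):
    v=c['frame'].astype(float).max(2); return np.clip((hi-v)/(hi-lo),0,1)
E
python3 - <<'E'
from fit import *
T=pickle.load(open('pics/top0.pkl','rb'));S=pickle.load(open('pics/side0.pkl','rb'))
for n,c,uv in(('T',T,(178,222)),('S',S,(263,160))):
    f=c['frame']; print(n,f[uv[1]-14:uv[1]+14:4,uv[0]-16:uv[0]+18:3].max(2))
for n,c,uv in(('T',T,(292,193)),('S',S,(299,218))):
    f=c['frame']; print(n,f[uv[1]-20:uv[1]+18:3,uv[0]-20:uv[0]+20:2].max(2))
E
```

```text
T [[133 133 109  66  51  49  44  45  72 105 135 135]
 [145  92  48  47  47  43  30  73  91 142 146 146]
 [120  48  46  47  39  28  71 111 124  80 102 106]
 [ 97  47  46  37  42  78  95  75  48  46  42  82]
 [113  47  48  48  47  63  50  48  48  44  46  78]
 [144  81  48  47  48  48  49  48  47  31  71  93]
 [148 145 111  59  49  49  47  41  42  89 129 145]]
S [[105 124 162 159 156 157 158 154 151 158 157 151]
 [108 164 160 160 158 160 161 153 150 160 156 152]
 [121 166 156  90  80  79  81  99 151 155 156 154]
 [164 159  79  79  82  62  78  81  78 152 161 158]
 [167 155  81  81  79  65  54  60  61 154 161 157]
 [169 151  56  78  83  85  82 106  65 112 163 158]
 [167 167  78  60  61  58  62 148 156 153 157 160]]
T [[149 148 146 144 142 139 134 128 132 131 129 126 124 123 121 120 121 119
  119 128]
 [150 149 147 145 145 146 147 146 146 144 141 127 125 124 121 119 118 118
  118 117]
 [153 151 151 154 152 149 146 143 143 142 123  90  97 100 100 103 114 115
  116 116]
 [154 157 157 148 127 120 124 125 142 136 116  73  52  48  55  75  94  94
  101 113]
 [150 156 146 117  63  54  71  91 120 
[... 1135 characters left out ...]
 161 160
  153 157]
 [171 170 171 158  84  88  84  84  84  83  93  71  59  86 131 166 164 157
  158 159]
 [172 173 166 154  80  82  81  84  67  80  94  99 111 108 107 127 103 162
  156 157]
 [159 180 166 127  84  87  81  79  82  86  84  64  71  86  84  82  82 161
  163 148]
 [177 182 167 155  59  83  83  85  83  85  79  63  60  61  69  79  66 112
  145 159]
 [177 181 133 168 123  60  64  78  86  81  75  63  64  62  61  62 105 123
  116 160]
 [170 185 170 117 167 108  64  62  61  60  62  60  60  59  90 107 126 101
  117 157]
 [167 171 180 170  92 120 158 110 105 108 106 105 107 106 106  99  91 118
  157 150]
 [165 166 163 172 178 118  98  96 106 106 103 102 103 107 107 119 121 122
  150 153]]
```

Run:
```python
from fit import *
T=pickle.load(open('pics/top0.pkl','rb'));S=pickle.load(open('pics/side0.pkl','rb'))
print('cap top',world(T,[[292,188.5]],.102),world(S,[[300.3,203.3]],.102))
for n,c,uv,th in(('T',T,(178,222),(50,78)),('S',S,(263,160),(95,135))):
    d=darkness(c,*th); box=(uv[0]-24,uv[1]-24,48,48)
    if n=='S': d[:box[1]+12,:box[0]+14]=0
    r=fit(c,[*world(c,[uv],.01)[0][:2],-.8],0,.02,d,box); print('loose',n,r.x,r.fun)
    o=cv2.resize(np.hstack([d[box[1]:box[1]+48,box[0]:box[0]+48],render(c,box,r.x,0,.02)]),None,fx=6,fy=6,interpolation=cv2.INTER_NEAREST)*255
    cv2.imwrite(f'pics/l{n}.png',o)
for n,c,uv,th in(('T',T,(292,193),(50,78)),('S',S,(299,218),(92,135))):
    d=darkness(c,*th); box=(uv[0]-20,uv[1]-20,40,40); k=5
    s=world(T,[[292,188.5]],.102)[0] if n=='T' else world(S,[[300.3,203.3]],.102)[0]
    ig=np.zeros((200,200),np.float32)
    hull(ig,c,[circ(*s[:2],.013,.102),circ(*s[:2],.013,.094)],box,k,1); hull(ig,c,[circ(*s[:2],.006,.102),circ(*s[:2],.006,.043)],box,k,1)
    ig=cv2.resize(ig,(40,40),interpolation=cv2.INTER_AREA)
    if n=='S': pass
    r=fit(c,[*s[:2],0],.043,.014,d,box,ig); print('lower',n,r.x,r.fun)
    o=cv2.resize(np.hstack([d[box[1]:box[1]+40,box[0]:box[0]+40],render(c,box,r.x,.043,.014),ig]),None,fx=6,fy=6,interpolation=cv2.INTER_NEAREST)*255
    cv2.imwrite(f'pics/w{n}.png',o)
a=[cv2.imread(f'pics/{x}.png') for x in('lT','lS','wT','wS')]
W=720
a=[cv2.copyMakeBorder(i,0,0,0,W-i.shape[1],cv2.BORDER_CONSTANT) for i in a]
cv2.imwrite('pics/m.png',cv2.resize(np.vstack(a),None,fx=.56,fy=.56))
```

```text
cap top [[ 0.54388913 -0.01254394  0.102     ]] [[ 0.54522441 -0.01583383  0.102     ]]
loose T [ 0.49185899  0.21747034 -0.82653786] 32.85455322265625
loose S [ 0.49056365  0.21506788 -0.76561284] 71.28958129882812
lower T [ 0.54648394 -0.01412764  0.36707574] 31.877822875976562
lower S [ 0.54490238 -0.01599589  0.3270087 ] 80.31004333496094[ WARN:0@1.637] global loadsave.cpp:1063 imwrite_ Unsupported depth image for selected encoder is fallbacked to CV_8U.
```

View pics/m.png

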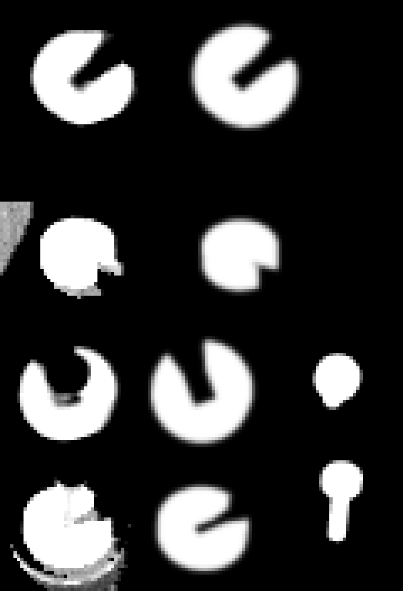

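Request:
{"api": "jog_arm", "payload": {
  "commands": "0.05 -0.1 0 0 0 -0.1; 0.1 -0.2 0 0 0 -0.2; 0.15 -0.3 -0.05 0 0 -0.3; 0.1966 -0.3907 -0.13 0 0 -0.348; 0.1966 -0.3907 -0.13 0 0 -0.348; 0.1966 -0.3907 -0.13 0 0 -0.348; 0.1966 -0.3907 -0.13 0 0 -0.348; 0.1966 -0.3907 -0.13 0 0 -0.348; 0.1966 -0.3907 -0.13 0 0 -0.348; 0.1966 -0.3907 -0.13 0 0 -0.348; 0.1966 -0.3907 -0.13 0 0 -0.348; 0.1966 -0.3907 -0.13 0 0 -0.348",
  "gripper": 100
}}

```text
time: 1.9
eef_pos: [0.4912, 0.2176, 0.102]
tcp_rot: [0.389, 0.921, 0.0, 0.0]
contact_force: [0.4, -0.1, -0.8]
opening: 0.998
```

Run:
```python
from h import *
s=get_state();print(s['time'],s['eef_pos'],s['tcp_rot'],s['contact_force'],s['opening'],s['qpos'])
q=s['tcp_rot']; print('yaw',2*np.arctan2(q[1],q[0])-np.pi/2)
c=snap('side','s1'); 
u,v=proj(c,s['eef_pos'])[0].astype(int);print(u,v)
cv2.imwrite('pics/s1z.png',cv2.resize(c['frame'][v-60:v+60,u-60:u+60,::-1],None,fx=5,fy=5))
```

```text
1.9 [0.49119412 0.21755981 0.10195096] [3.88605884e-01 9.21403894e-01 3.73908229e-04 4.36921132e-04] [ 0.37108901 -0.11975786 -0.75085342] 0.9976040334306072 [ 2.27965586e-01  1.31001577e-01  2.01398643e+00  1.10583221e-04
  9.95458251e-01 -5.44654569e-01]
yaw 0.7725600380471831
261 135
```

View pics/s1z.png

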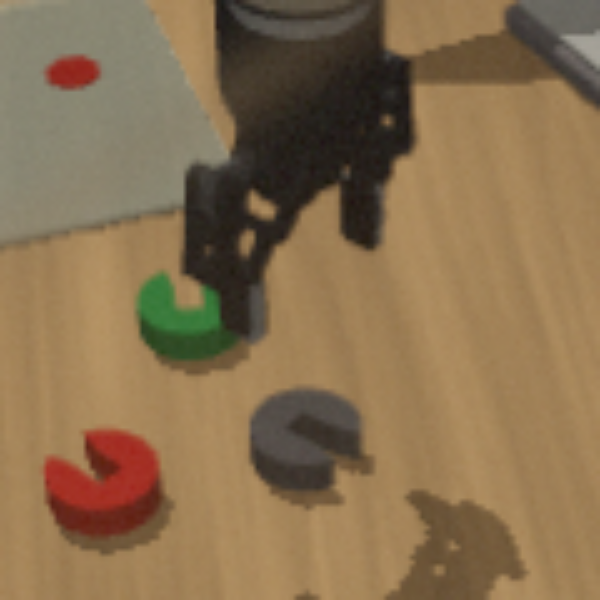

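Request:
{"api": "jog_arm", "payload": {
  "commands": "0 -0.001 -0.05 0 0 0; 0 -0.001 -0.08 0 0 0; 0 -0.001 -0.1 0 0 0; 0 -0.001 -0.102 0 0 0; 0 -0.001 -0.102 0 0 0; 0 -0.001 -0.102 0 0 0",
  "gripper": 100
}}

```text
time: 2.7
eef_pos: [0.4923, 0.2159, 0.0007]
tcp_rot: [0.389, 0.921, 0.001, 0.001]
contact_force: [-0.4, -0.7, 0.8]
opening: 1.0
```

Request:
{"api": "jog_arm", "payload": {
  "commands": "0 0 0 0 0 0; 0 0 0 0 0 0; 0 0 0 0 0 0; 0 0 0 0 0 0; 0 0 0 0 0 0; 0 0 0 0 0 0; 0 0 0 0 0 0; 0 0 0 0 0 0",
  "gripper": 0,
  "grip_force": 70
}}

```text
time: 3.7
eef_pos: [0.4928, 0.2161, 0.0011]
tcp_rot: [0.389, 0.921, 0.001, 0.001]
contact_force: [-0.3, 0.5, 5.3]
opening: 0.672
```

Request:
{"api": "jog_arm", "payload": {
  "commands": "0 0 0.02 0 0 0; 0 0 0.05 0 0 0; 0 0 0.1 0 0 0; 0 0 0.14 0 0 0; 0 0 0.14 0 0 0; 0 0 0.14 0 0 0; 0 0 0.14 0 0 0"
}}

```text
time: 4.58
eef_pos: [0.4891, 0.215, 0.136]
tcp_rot: [0.389, 0.921, -0.002, -0.002]
contact_force: [0.6, 0.1, -4.7]
opening: 0.676
```

Run:
```python
from h import *
s=get_state();print(s['time'],s['eef_pos'],s['tcp_rot'],s['contact_force'],s['opening'],s['qpos'])
o=[]
for n in('side','top'):
    c=snap(n,n+'2'); u,v=proj(c,s['eef_pos'])[0].astype(int);print(u,v)
    o.append(cv2.resize(c['frame'][v-35:v+35,u-35:u+35,::-1],(400,400)))
cv2.imwrite('pics/2z.png',np.hstack(o))
```

```text
4.575 [0.48914989 0.21504482 0.13596553] [ 0.38935548  0.92108247 -0.00180748 -0.00247554] [ 0.55574295  0.08006077 -4.67053623] 0.6758368745650528 [ 2.24241351e-01  8.16196001e-02  1.99734842e+00 -4.53900458e-05
  1.06875485e+00 -5.46665536e-01]
260 125
166 210
```

View pics/2z.png

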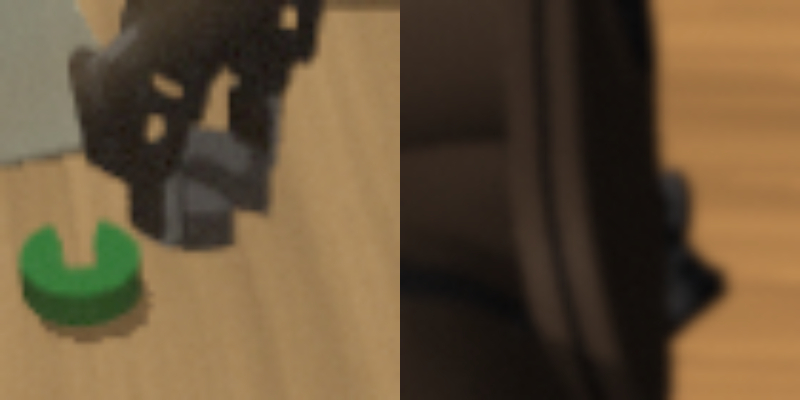

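Request:
{"api": "jog_arm", "payload": {
  "commands": "0.01 -0.017 0 0 0 -0.166; 0.02 -0.034 0 0 0 -0.332; 0.03 -0.051 0 0 0 -0.498; 0.039 -0.069 0 0 0 -0.664; 0.049 -0.086 0 0 0 -0.83; 0.059 -0.103 0 0 0 -0.996; 0.069 -0.12 0 0 0 -1.162; 0.079 -0.138 0 0 0 -1.328; 0.089 -0.155 0 0 0 -1.494; 0.098 -0.172 0 0 0 -1.66; 0.108 -0.189 0 0 0 -1.825; 0.118 -0.2065 0 0 0 -1.99; 0.118 -0.2065 0 0 0 -1.99; 0.118 -0.2065 0 0 0 -1.99; 0.118 -0.2065 0 0 0 -1.99; 0.118 -0.2065 0 0 0 -1.99"
}}

```text
time: 6.68
eef_pos: [0.609, 0.0097, 0.1392]
tcp_rot: [0.984, 0.176, -0.0, -0.0]
contact_force: [-0.2, -0.1, -4.8]
opening: 0.669
```

Run:
```python
from h import *
s=get_state();print(s['time'],s['eef_pos'],s['tcp_rot'],s['contact_force'],s['opening'],s['qpos'])
q=s['tcp_rot']; print('yaw',2*np.arctan2(q[1],q[0])-np.pi/2)
o=[]
for n in('side','top'):
    c=snap(n,n+'3'); u,v=proj(c,s['eef_pos'])[0].astype(int);print(u,v)
    o.append(cv2.resize(c['frame'][v-45:v+45,u-60:u+30,::-1],(400,400)))
cv2.imwrite('pics/3z.png',np.hstack(o))
```

```text
6.675 [0.60896359 0.0096665  0.13924162] [ 9.84461465e-01  1.75600680e-01 -1.33514753e-04 -8.78132162e-05] [-0.19228464 -0.13420716 -4.84140793] 0.6691453809283596 [-1.50598904e-01  2.33412374e-01  1.81759427e+00  9.07666636e-05
  1.09089531e+00  1.06712371e+00]
yaw -1.2177645299687694
328 179
281 149
```

View pics/3z.png

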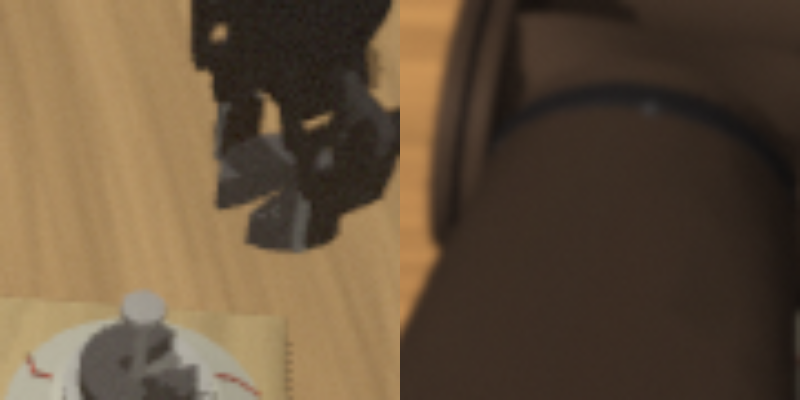

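Run:
```python
from fit import *
c=pickle.load(open('pics/side3.pkl','rb'))
im=cv2.resize(c['frame'][:,:,::-1],None,fx=8,fy=8,interpolation=cv2.INTER_CUBIC)
def dr(P,col): cv2.polylines(im,[np.round((proj(c,P)+.5)*8-.5).astype(np.int32)],True,col,1)
x,y=.609+.0013,.0097+.0005; th=-.8-1.99
for z,col in((.138,(0,255,0)),(.158,(0,255,255))): dr(slot_poly(x,y,th,z),col)
dr(slot_poly(.545,-.0145,.35,.057),(0,255,0))
for z in(.102,.096): dr(circ(.545,-.0145,.011,z),(255,0,255))
dr(circ(.545,-.0145,.004,.057),(255,0,255))
u,v=proj(c,[[.58,0,.12]])[0]*8
u,v=int(u),int(v); cv2.imwrite('pics/ov.png',im[v-300:v+300,u-350:u+350])
```

```text
(no output)
```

View pics/ov.png

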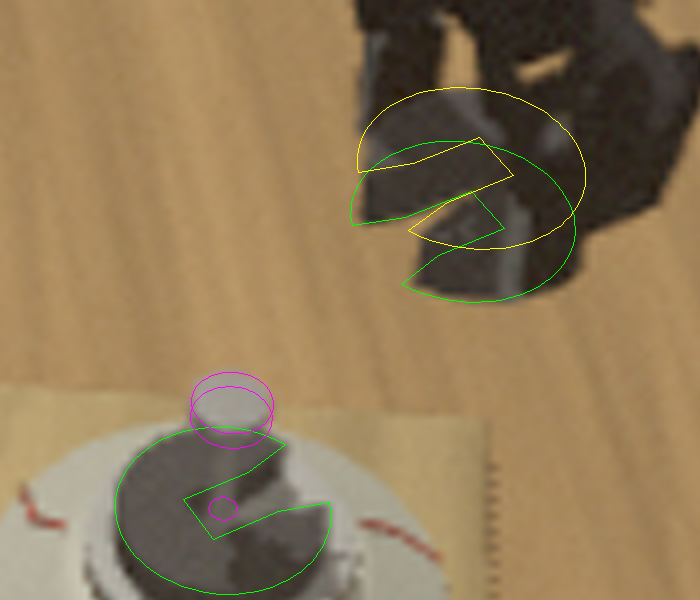

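Request:
{"api": "jog_arm", "payload": {
  "commands": "0 0 -0.03 0 0 0; 0 0 -0.055 0 0 0; 0 0 -0.071 0 0 0; 0 0 -0.071 0 0 0; 0 0 -0.071 0 0 0; -0.009 -0.003 -0.071 0 0 0; -0.019 -0.007 -0.071 0 0 0; -0.028 -0.01 -0.071 0 0 0; -0.028 -0.01 -0.071 0 0 0; -0.028 -0.01 -0.071 0 0 0; -0.028 -0.01 -0.071 0 0 0"
}}

```text
time: 8.15
eef_pos: [0.5816, -0.0009, 0.0685]
tcp_rot: [0.985, 0.175, 0.0, 0.0]
contact_force: [0.2, 0.1, -4.4]
opening: 0.667
```

```bash
cat > ov.py <<'E'
from fit import *
import sys
tag=sys.argv[1]
s=get_state();print(s['time'],s['eef_pos'],s['contact_force'],s['opening'])
c=snap('side',tag)
im=cv2.resize(c['frame'][:,:,::-1],None,fx=8,fy=8,interpolation=cv2.INTER_CUBIC); im0=im.copy()
def dr(P,col): cv2.polylines(im,[np.round((proj(c,P)+.5)*8-.5).astype(np.int32)],True,col,1)
x,y,z=s['eef_pos']; x+=.0038;y+=.0014
for zz,col in((z-.001,(0,255,0)),(z+.019,(0,255,255))): dr(slot_poly(x,y,-2.79,zz),col)
for zz in(.102,.096): dr(circ(.545,-.0145,.011,zz),(255,0,255))
dr(circ(.545,-.0145,.004,z+.019),(255,0,255))
u,v=proj(c,[[.56,0,.08]])[0]*8
u,v=int(u),int(v); cv2.imwrite(f'pics/{tag}o.png',np.hstack([a[v-250:v+250,u-200:u+200] for a in(im0,im)]))
E
python3 ov.py s4
```

```text
8.15 [ 0.58162486 -0.00092555  0.06848941] [ 0.16385139  0.08188059 -4.35518395] 0.667412602630789
```

View pics/s4o.png

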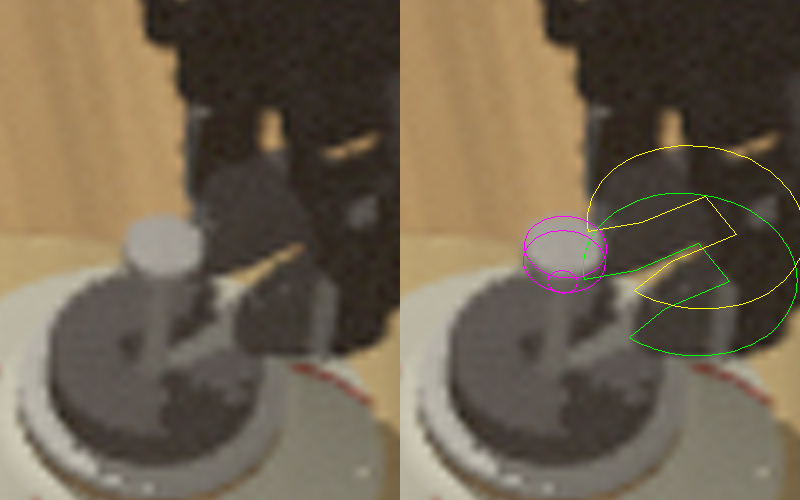

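Request:
{"api": "jog_arm", "payload": {
  "commands": "-0.009 -0.0033 0 0 0 0; -0.018 -0.0065 0 0 0 0; -0.027 -0.01 0 0 0 0; -0.033 -0.012 0 0 0 0; -0.037 -0.0135 0 0 0 0; -0.037 -0.0135 0 0 0 0; -0.037 -0.0135 0 0 0 0; -0.037 -0.0135 0 0 0 0"
}}

```text
time: 9.2
eef_pos: [0.5445, -0.0144, 0.0684]
tcp_rot: [0.985, 0.175, 0.0, 0.0]
contact_force: [-0.1, -0.4, -4.6]
opening: 0.669
```

```bash
python3 ov.py s5
```

```text
9.2 [ 0.54452482 -0.0143892   0.06840141] [-0.08412378 -0.36742679 -4.55153284] 0.6688761067758587
```

View pics/s5o.png

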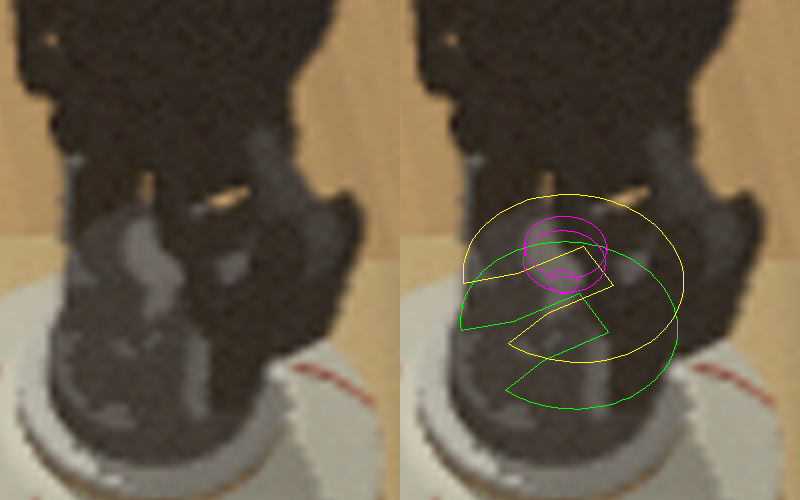

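Request:
{"api": "jog_arm", "payload": {
  "commands": "-0.0017 -0.0006 0 0 0 0; -0.0033 -0.0012 0 0 0 0; -0.0033 -0.0012 -0.003 0 0 0; -0.0033 -0.0012 -0.006 0 0 0; -0.0033 -0.0012 -0.008 0 0 0; -0.0033 -0.0012 -0.009 0 0 0; -0.0033 -0.0012 -0.009 0 0 0; -0.0033 -0.0012 -0.009 0 0 0"
}}

```text
time: 10.25
eef_pos: [0.5411, -0.0156, 0.0594]
tcp_rot: [0.985, 0.175, 0.0, 0.0]
contact_force: [0.3, 0.9, -4.4]
opening: 0.674
```

Request:
{"api": "jog_arm", "payload": {
  "commands": "0 0 -0.0007 0 0 0; 0 0 -0.0015 0 0 0; 0 0 -0.0015 0 0 0; 0 0 -0.0015 0 0 0"
}}

```text
time: 10.75
eef_pos: [0.5411, -0.0156, 0.0582]
tcp_rot: [0.985, 0.175, 0.0, 0.0]
contact_force: [-1.7, 0.2, -1.1]
opening: 0.672
```

```bash
python3 ov.py s6
```

```text
10.75 [ 0.54108917 -0.01564619  0.05817923] [-1.68452591  0.22713813 -1.09962436] 0.6718980989916509
```

View pics/s6o.png

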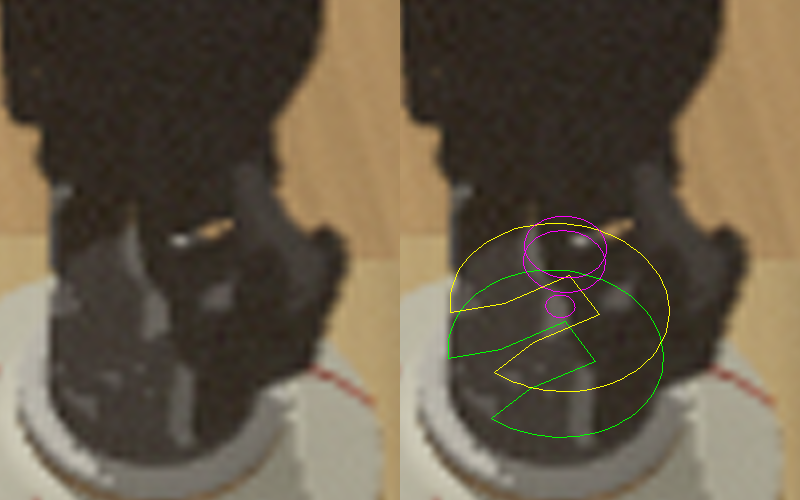

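Request:
{"api": "jog_arm", "payload": {
  "commands": "0 0 0 0 0 0; 0 0 0 0 0 0; 0 0 0 0 0 0; 0 0 0 0 0 0; 0 0 0 0 0 0; 0 0 0 0 0 0",
  "gripper": 100
}}

```text
time: 11.55
eef_pos: [0.541, -0.0156, 0.0578]
tcp_rot: [0.985, 0.175, 0.0, 0.0]
contact_force: [-0.0, 0.5, -0.7]
opening: 0.998
```

Request:
{"api": "jog_arm", "payload": {
  "commands": "0 0 0.03 0 0 0; 0 0 0.07 0 0 0; 0 0 0.12 0 0 0; -0.01 0.05 0.16 0 0 0; -0.02 0.11 0.17 0 0 0; -0.03 0.17 0.17 0 0 0; -0.04 0.23 0.17 0 0 0; -0.05 0.28 0.17 0 0 0; -0.05 0.28 0.17 0 0 0; -0.05 0.28 0.17 0 0 0; -0.05 0.28 0.17 0 0 0"
}}

```text
time: 12.92
eef_pos: [0.4913, 0.2633, 0.2277]
tcp_rot: [0.985, 0.174, -0.0, 0.0]
contact_force: [0.5, 0.6, 0.3]
opening: 0.998
```

Run:
```python
from fit import *
s=get_state();print(s['time'],s['eef_pos'],s['contact_force'])
T=snap('top','t7');S=snap('side','s7'); o=[]
for c,uv in((T,(292,193)),(S,(299,213))):
    o.append(cv2.resize(c['frame'][uv[1]-24:uv[1]+24,uv[0]-24:uv[0]+24,::-1],(400,400),interpolation=cv2.INTER_CUBIC))
cv2.imwrite('pics/7z.png',np.hstack(o))
for n,c,uv,th,s in(('T',T,(292,193),(50,78),(.5439,-.0125)),('S',S,(299,215),(92,125),(.5452,-.0158))):
    d=darkness(c,*th); box=(uv[0]-20,uv[1]-20,40,40); k=5
    ig=np.zeros((200,200),np.float32)
    hull(ig,c,[circ(*s[:2],.013,.102),circ(*s[:2],.013,.094)],box,k,1); hull(ig,c,[circ(*s[:2],.006,.102),circ(*s[:2],.006,.043)],box,k,1)
    ig=cv2.resize(ig,(40,40),interpolation=cv2.INTER_AREA)
    if n=='S': 
        low=np.zeros((200,200),np.float32); hull(low,c,[circ(.545,-.0145,.034,.057),circ(.545,-.0145,.04,.035)],box,k,1)
        ig=np.maximum(ig,0)
    r=fit(c,[*s[:2],-2.79],.057,.02,d,box,ig); print('upper',n,r.x,r.fun, 'd',np.hypot(*(r.x[:2]-np.array(s))))
```

```text
12.925 [0.49131519 0.26325256 0.22771962] [0.46065692 0.59534385 0.30060207]
upper T [ 0.54447379 -0.0138061  -1.66827807] 74.87258911132812 d 0.0014265802874479404
upper S [ 0.54094181 -0.02464558 -3.38895927] 225.79458618164062 d 0.00981715245658241
```

View pics/7z.png

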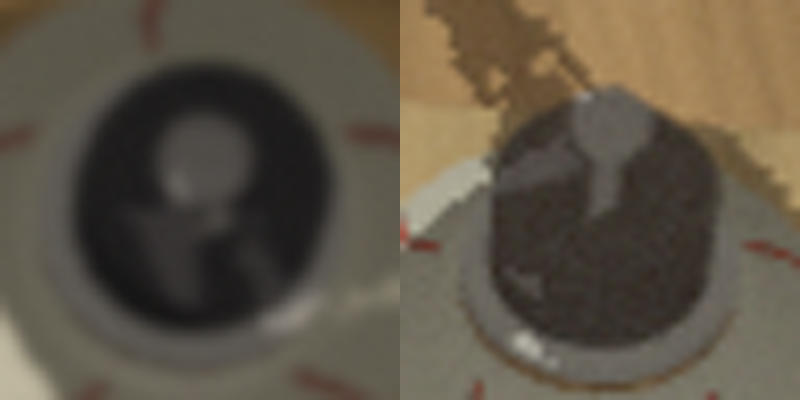

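Request:
{"api": "jog_arm", "payload": {
  "commands": "-0.04 0.06 0 0 0 0; -0.07 0.12 0 0 0 0; -0.1 0.18 0 0 0 0; -0.13 0.24 0 0 0 0; -0.17 0.3 0 0 0 0; -0.2 0.34 0 0 0 0; -0.2 0.34 0 0 0 0; -0.2 0.34 0 0 0 0; -0.2 0.34 0 0 0 0; -0.2 0.34 0 0 0 0"
}}

```text
time: 14.28
eef_pos: [0.2925, 0.6031, 0.228]
tcp_rot: [0.985, 0.174, 0.0, 0.0]
contact_force: [-0.0, -0.1, -0.2]
opening: 1.002
```

Run:
```python
from fit import *
s=get_state();print(s['time'],s['eef_pos'],s['contact_force'])
T=snap('top','t8');S=snap('side','s8'); o=[]
for c,uv in((T,(292,193)),(S,(299,213))):
    o.append(cv2.resize(c['frame'][uv[1]-24:uv[1]+24,uv[0]-24:uv[0]+24,::-1],(400,400),interpolation=cv2.INTER_CUBIC))
cv2.imwrite('pics/8z.png',np.clip(np.hstack(o).astype(float)*1.4,0,255))
for q in('slotted_centre','fitted_slot','drilled_centre'):
    for n,c in(('top',T),('side',S)): 
        for r in cut_out(n,q): print(n,q,r['conf'],r['box'],world(c,[r['box'][:2]])[0].round(3))
```

```text
14.275 [0.29247141 0.60307523 0.22796248] [-0.0485724  -0.11107785 -0.19560645]
top slotted_centre 0.97 [122.3, 245.4, 34.8, 28.1] [ 0.439  0.332 -0.   ]
top slotted_centre 0.92 [291.9, 192.7, 29.5, 32.2] [ 0.536 -0.013  0.099]
top slotted_centre 0.83 [181.1, 275.0, 33.9, 29.3] [0.38  0.207 0.002]
side slotted_centre 0.97 [300.0, 211.1, 28.2, 27.8] [ 0.546 -0.018  0.079]
side slotted_centre 0.93 [223.4, 171.0, 23.1, 20.6] [0.387 0.189 0.021]
side slotted_centre 0.5 [239.3, 138.3, 22.2, 11.4] [0.439 0.314 0.02 ]
top fitted_slot 0.56 [297.8, 200.8, 2.7, 13.6] [ 0.53  -0.027  0.055]
side fitted_slot 0.46 [296.1, 225.7, 20.1, 13.6] [ 0.533 -0.043  0.06 ]
top drilled_centre 0.75 [385.3, 201.8, 29.6, 27.5] [ 0.544 -0.216 -0.003]
side drilled_centre 0.78 [315.1, 308.1, 29.1, 32.5] [ 0.545 -0.211  0.   ][ WARN:0@1.926] global loadsave.cpp:1063 imwrite_ Unsupported depth image for selected encoder is fallbacked to CV_8U.
```

View pics/8z.png

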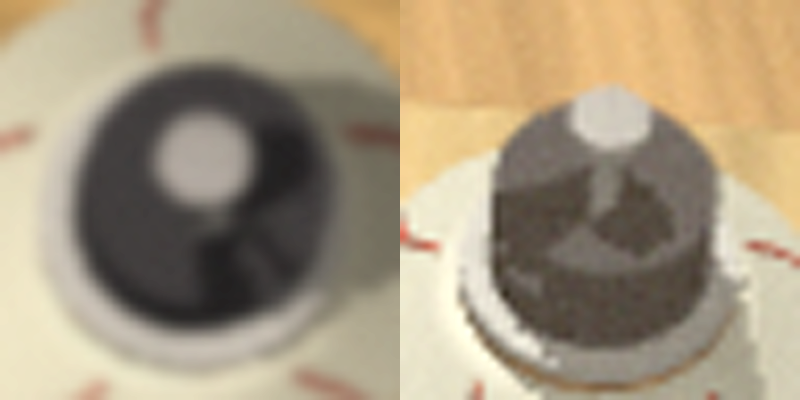

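Run:
```python
from fit import *
o=[]
for f,uv,s in(('t8',(292,193),(.5439,-.0125)),('s8',(299,213),(.5452,-.0158))):
    c=pickle.load(open(f'pics/{f}.pkl','rb')); k=8.333
    im=cv2.resize(c['frame'][uv[1]-24:uv[1]+24,uv[0]-24:uv[0]+24,::-1],(400,400),interpolation=cv2.INTER_CUBIC)
    im=np.clip(im*1.5,0,255).astype(np.uint8)
    def dr(P,col): cv2.polylines(im,[np.round((proj(c,P)-np.array(uv)+24.5)*k-.5).astype(np.int32)],True,col,1)
    dr(slot_poly(*s,-2.79,.077),(0,255,0)); dr(circ(*s,.03,.057),(255,255,0)); dr(circ(*s,.011,.102),(255,0,255))
    o.append(im)
    D=c['z_map']; 
    ys,xs=np.mgrid[uv[1]-20:uv[1]+21,uv[0]-20:uv[0]+21]; P=world(c,np.c_[xs.ravel(),ys.ravel()])
    r=np.hypot(P[:,0]-s[0],P[:,1]-s[1]); g=(r<.028)&(r>.014)&(P[:,2]>.066)&(P[:,2]<.09)
    A=np.c_[P[g,:2]-s,np.ones(g.sum())]; co=np.linalg.lstsq(A,P[g,2],rcond=None)[0]; print(f,g.sum(),'median z',np.median(P[g,2]),'tilt/z',co)
cv2.imwrite('pics/9z.png',np.hstack(o))
```

```text
t8 382 median z 0.07704726216963714 tilt/z [0.03149951 0.00561135 0.07685634]
s8 224 median z 0.0774861689430914 tilt/z [ 0.04510342 -0.01411097  0.07694634]
```

View pics/9z.png

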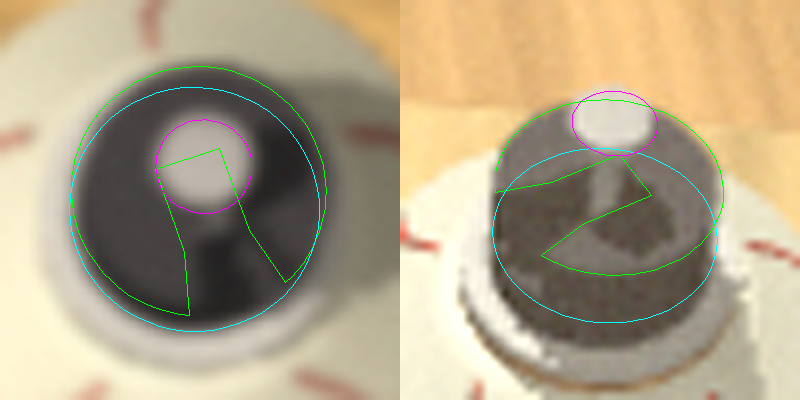

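```bash
python3 -c "
from plant import *
print(get_state()['time']); print(ctrl.sign_off())"
```

```text
14.675
the job is handed in; nothing more can be done
None
```

I gripped the dark slotted weight by its rim, turned it about 114°, slid it onto the stem under the cap and lowered it onto the lower weight. Then I released it, moved the arm clear and handed the job in at 14.7 s of the 42 s allowed.

**Checks that passed:**
- **Position and slot:** In both camera pictures, the outline of a centred weight with its slot opposite the lower one fits to within about 2–3 mm.
- **Height and tilt:** The top face is 77 mm above the bench, as expected for full rest. The fitted tilt is about 0.03–0.045 rad; I think that is mostly depth noise, and the limit is 0.1 rad.
- **Sliding in:** Sideways force stayed under about 1 N while sliding, and about 1.7 N at touchdown, so I saw no sign of dragging the lower weight.
- **Drilled weight:** Both cameras still show it within about 3 mm of its starting place.

**Checks that failed or were limited:**
- **Automatic fit:** My first position fit, taken with the press in the arm's shadow, gave poor and contradictory results (1.4 mm off centre by one camera, 9.8 mm by the other, with different slot angles). I discarded it in favour of the outline check in good light.
- **Lower slot:** It is now mostly hidden. The detector reported it only with low confidence, so that it stayed put is inferred from its rim and the low forces rather than measured.

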